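# Open the cable box and switch the power strip on

### The arm

A 7-joint arm with a two-finger parallel gripper is mounted at the origin on the work surface. World frame = base frame: x ahead of the robot, y to its left, z up, the work surface at z = 0. Lengths are in m, angles in rad, forces in N, time in s.
With the tool pointing down it reaches from about 0.425 to 0.875 m from the base axis. Payload 9.9 kg.
Tool frame: the origin (TCP) lies at the very end of the fingers, on their centre line; the grasp point (between the pads) lies 19 mm behind it (ctrl.grasp_offset is the distance from the TCP to the grasp point, in m); z points along the fingers, y is the line along which they close (so a half turn about z gives the same grasp; the last joint's range is limited). The gripper opens to 85 mm and grips with 20 to 120 N. Pads are 22 mm wide; open, the fingers measure 114 mm over their backs; the gripper's body (76 mm by 85 mm) begins 54 mm behind the grasp point. The pads swing forward as they close: fully open they stand 13 mm farther back than shut.
Start: joints at [-1.281, 0.576, 0.025, 1.437, -0.015, 1.129, -0.057], TCP at [0.246, 0.628, 0.231] pointing down, gripper open.
Joint ranges: [-2.76, 2.76], [-0.34, 2.15], [-1.52, 1.57], [0.19, 2.46], [-1.09, 4.23], [0.17, 1.99], [-2.82, 2.82]. Speed limits (rad/s): [2.22, 2.22, 3.01, 3.01, 3.14, 3.14, 3.14].

### API

Orientations are given as a unit quaternion [w, x, y, z].
In Python, from plant import ctrl gives the robot as it stands.
- The arm moves only by the tool nudge_tcp, called after "Emit:" by a JSON object that holds its "op" and its "data", one argument or row to a line. Schema: {"type":"object","properties":{"rows":{"type":"array","items":{"type":"array","items":{"type":"array","items":{"type":"number"},"minItems":5,"maxItems":5},"minItems":1,"maxItems":10},"minItems":1,"maxItems":1},"force":{"type":"number"},"only":{"type":"string"},"quiet":{"type":"boolean"},"lines":{"type":"string"}},"required":["rows"],"additionalProperties":false}. rows is a list that holds a single list of rows (three levels of brackets), with 1 to 10 rows, each of 5 numbers: dx, dy, dz in shares of the most that a row can go, 1 being 62.5 mm, then a turn about the tool's z in normalised numbers (1 is pi rad), then the finger opening in m; each row shifts and turns the commanded pose from where the row before left it, along the tool's axes as they then stand; what a row does not reach is not made up. A row lasts 1/8 s, in which the tool goes at most 0.0625 m and 0.188 rad, less where a joint would pass 70% of its speed; a pose out of reach is approached as far as the arm can. The fingers move at their own pace and stop on an object; force is the grip in N (left out, the last holds). Time passes only in rows, so rows that do not move let the fingers close. The tool returns the time, the measured TCP pose, the force, the opening and the grip force at its end. only (a regular expression) keeps the lines of the reply that match it, lines (a string "A,B") keeps lines A to B, and quiet returns only ok. Shift and turn numbers lie between -1 and 1, and a call with a number outside is refused. Input that does not fit is refused with a message, and nothing moves.
- ctrl.state(): the state, without advancing time (a new reading comes with each control period).
- ctrl.grab_frame(name): name is "side" or "top"; returns the picture (420x560x3 uint8, red, green, blue); there is no depth.
- ctrl.get_calibration(name): a dict with "K" (3x3 intrinsics, pixels), "k1" (the pictures are not rectified: a ray, as slopes to the right and down, at radius r is drawn at 1 + k1 r^2 times it, then the intrinsics apply), "rvec" (rotation vector, rad) and "tvec" (3), from world to camera coordinates, as OpenCV has them. Camera axes: x right, y down, z forward; pixel columns grow to the right and rows downward; lengths in m; the calibration is good to about 2 mm. A picture is of the moment at which its call begins. get_calibration takes no time and is no camera call.
- ctrl.hand_in(): hands the job in; it is judged then, once.
The state is a dict: "clock": time; "joint_pos": joint angles; "joint_velocities": joint speeds; "effort": joint torques, N m; "position": TCP position; "ee_rot": TCP orientation; "contact_force": force on the tool from outside, world axes, zero at the start; "moment": the same for the moment, N m; "grip_width": finger opening in m; "gripper_force": force on a finger pad.
Only numpy, scipy, OpenCV 4.12 (cv2) and the standard library are available. Lean on these libraries where they do the work, as an engineer would, in place of code of your own. Each camera call takes 0.05 s, during which the arm holds its last target. There are 200 camera calls.

### The job

Open the grey cable box on the desk: first turn both black turn buttons fully aside so that neither overlaps the wooden panel, then lift the panel out by its metal pull and lay it flat, pull upwards, in the middle of the blue felt mat, setting it down rather than dropping it. Then reach into the open box and press the raised end of the red rocker switch right down, so that the power strip is on, and leave the mug, the computer mouse and the stapler where they are.

Things in the scene. Friction and masses are not known exactly. Their poses are not given: they have to be found in the camera images.
- cablebox: Grey cable box, fixed to the desk, 170 (x) by 236 (y) by 70 mm high. Origin: centre of its underside; z up. Its flat rim surrounds a recess 126 (x) by 176 (y) mm, 8 mm deep, where the panel lies flush with the rim's top on a ledge 10 mm wide; the opening below is 106 by 156 mm and holds a power strip.
- strip_top (a point): Centre of the top of the white power strip inside the box: box frame x 0, y 0, z 32 mm. The strip is 62 (x) by 146 (y) mm. On it stand the red rocker switch (towards +y) and a black charger 40 by 36 mm, its top 53 mm above the desk, centred at box y -52 mm. Axes as the box's.
- latch_a (a joint): Black turn button at the box's +y end: a bar 13 mm wide, from 2 to 12 mm above the rim, its nose reaching 36 mm from a vertical pivot. 0: nose straight in (box -y), overlapping the panel by 19 mm; positive: anticlockwise from above. Turns either way to a stop at 1.75 rad; aside means beyond 1.3 either way. Stays where left; needs 0.035 N m (1.5 N at the nose).
- latch_b (a joint): The same kind of turn button at the box's -y end; 0: the nose points straight in (box +y). Positive is anticlockwise from above.
- latch_a_pivot (a point): Pivot axis of latch_a at the height of the rim's top: box frame x 0, y 102, z 70 mm, which is 17 mm outside the panel's edge. Axes as the box's.
- latch_b_pivot (a point): Pivot axis of latch_b at the height of the rim's top: box frame x 0, y -102, z 70 mm. Axes as the box's.
- latch_a_nose (a point): Top of latch_a, on its centre line, 29.5 mm from the pivot.
- latch_b_nose (a point): Top of latch_b, on its centre line, 29.5 mm from the pivot.
- panel: Loose wooden access panel, 120 (x) by 170 (y) by 8 mm, about 0.18 kg, lying in the box's recess with 3 mm play all round. Origin: centre of its underside; z up through the pull.
- pull (a point): Centre of the top of the panel's metal pull, a solid ridge 14 mm wide (x), 70 mm long (panel y) and 26 mm high, standing on the middle of the panel; this point is 34 mm above the panel's underside.
- mat: Blue felt desk mat, fixed, 220 (x) by 260 (y) by 3 mm. Origin: centre of its underside.
- rocker (a joint): Red rocker switch of the power strip, under the panel. 0: off, its end towards the box's +x is up (0.25 rad slope). It tips about the box's y axis; 0.5: on, the +x end is fully down. It stays where left; about 0.04 N m tips it (some 2 N at the end). Counts as on beyond 0.4.
- rocker_pivot (a point): Pivot of the rocker: box frame x 0, y 45, z 46 mm. The rocker is 40 mm long (box x), 24 mm wide (box y), 8 mm thick, centred here; the top of its raised +x end is about 9 mm above this point when off and 1 mm below it when on. Axes as the box's.
- mug: White mug, 80 mm across the rim, 95 mm tall, loose bystander. Origin: centre of its underside.
- mouse: Black computer mouse, 105 by 60 by 34 mm, loose bystander. Origin: centre of its underside.
- stapler: Red and grey stapler, 130 by 36 by about 55 mm, loose bystander. Origin: centre of its underside.

How it is judged:
On the way, in this order (a step that is already met when the one before it is completed fails the run):
1. both turn buttons are turned aside while the panel still lies in its recess ((value of joint latch_a above 1.3 rad or value of joint latch_a below -1.3 rad) and (value of joint latch_b above 1.3 rad or value of joint latch_b below -1.3 rad) and distance of panel from where it was at the start of the episode below 0.015 m), for 0.2 s.
2. the panel is lifted clear of the box ((value of joint latch_a above 1.3 rad or value of joint latch_a below -1.3 rad) and (value of joint latch_b above 1.3 rad or value of joint latch_b below -1.3 rad) and z of panel in the frame of cablebox above 0.085 m), for 0.1 s.
3. the panel lies flat in the middle of the mat, pull up, released (x of panel in the frame of mat between -0.045 and 0.045 m and y of panel in the frame of mat between -0.045 and 0.045 m and z of panel in the frame of mat below 0.008 m and angle between panel's own z axis and vertical below 0.06 rad and linear speed of panel below 0.02 m/s and contact force between the fingers and panel below 0.1 N), for 0.2 s.
4. the rocker switch is on (value of joint rocker above 0.4 rad), for 0.2 s.
At the end, for the whole second after the job is handed in: Both turn buttons are more than 1.3 rad from straight in, the panel lies released and at rest on the mat, pull up, level within 0.06 rad, its centre within 45 mm of the mat's centre along each of the mat's axes, and the rocker is beyond 0.4 rad (on) (all of step 3 and (value of joint latch_a above 1.3 rad or value of joint latch_a below -1.3 rad) and (value of joint latch_b above 1.3 rad or value of joint latch_b below -1.3 rad) and value of joint rocker above 0.4 rad); the robot touches nothing.
It fails at once if the panel is dropped (falls free faster than 0.6 m/s) (linear speed of panel above 0.6 m/s and contact force between the fingers and panel below 0.1 N).
It fails at once if the mug is moved more than 30 mm or tipped (distance of mug from where it was at the start of the episode above 0.03 m or angle between mug's own z axis and vertical above 0.35 rad).
It fails at once if the mouse is moved more than 30 mm or tipped (distance of mouse from where it was at the start of the episode above 0.03 m or angle between mouse's own z axis and vertical above 0.35 rad).
It fails at once if the stapler is moved more than 30 mm or tipped (distance of stapler from where it was at the start of the episode above 0.03 m or angle between stapler's own z axis and vertical above 0.35 rad).
It also fails if it takes over 64 s, if anything falls off the work surface, if the arm or the gripper's body presses on something with over 40 N, if the wrist force passes 120 N, or if a joint passes its speed limit or range.

## Working session

There is one attempt and no reset: what is moved stays moved. The work goes in short steps, Python scripts to look and compute and a tool call to move; the robot and the scene stay as the last step left them, time stands still between calls to the robot, and variables do not carry over. Pictures are saved under pics/ and viewed, at most 10 in all, crops included, and the job is handed in when it is done.

```bash
ls; mkdir -p pics
```

Run:
```python
from plant import ctrl
import cv2
for n in("top","side"):
    cv2.imwrite(f"pics/{n}0.png",ctrl.grab_frame(n)[:,:,::-1]); print(n,ctrl.get_calibration(n))
print(ctrl.state(),ctrl.grasp_offset)
```

```text
pics
plant.py
top {'K': array([[407.62800995,   0.        , 277.41788911],
       [  0.        , 407.62800995, 215.6249598 ],
       [  0.        ,   0.        ,   1.        ]]), 'k1': -0.10789767619558716, 'rvec': array([ 2.16831252, -2.14727825,  0.10311312]), 'tvec': array([0.00696467, 0.62373405, 1.36307511])}
side {'K': array([[435.51488133,   0.        , 280.36597611],
       [  0.        , 435.51488133, 212.86181934],
       [  0.        ,   0.        ,   1.        ]]), 'k1': -0.023820564640242757, 'rvec': array([ 2.10702408, -0.34377402,  0.21176992]), 'tvec': array([-0.59046143,  0.15958671,  1.11980591])}
{'clock': 0.1, 'joint_pos': array([-1.28077611,  0.57641837,  0.02483912,  1.437801  , -0.0150238 ,
        1.12899638, -0.0565203 ]), 'joint_velocities': array([ 9.71353522e-04, -4.01861151e-03,  3.63395140e-06,  4.90766001e-04,
       -2.67865906e-04, -4.71068870e-04, -5.62882651e-04]), 'effort': array([ 4.99904345e-03, -7.67299819e+01,  2.25703217e+00, -2.86600631e+01,
        1.57120923e-02,  8.66749731e-03,  4.89288857e-05]), 'position': array([0.24633016, 0.62802623, 0.23055675]), 'ee_rot': array([-1.10856960e-04,  1.85819130e-01,  9.82583703e-01, -7.10932885e-04]), 'contact_force': array([ 0.00501511, -0.02500409, -0.10804545]), 'moment': array([-0.02461723, -0.06967988, -0.00994567]), 'gripper_force': 0.0, 'grip_width': 0.08560974578567968} 0.0187
```

View pics/top0.png

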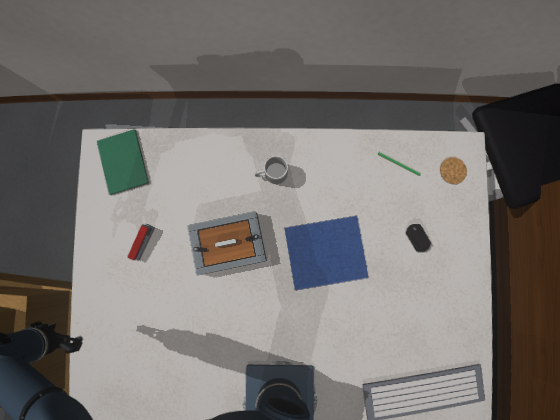

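View pics/side0.png

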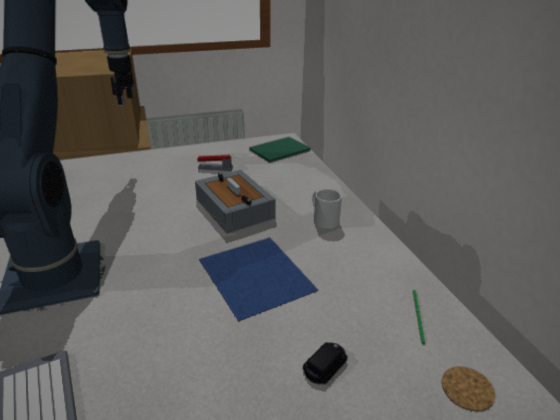

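The top view shows the box around (228,243), with latches near (199,249) and (254,238) and the pull at (226,243). The mat is around (326,252), the mug at (275,168), the stapler at (140,242) and the mouse at (418,238). The side view agrees. Next I measure with masks.

Create h.py:
```python
import numpy as np,cv2
from plant import ctrl
def ray(n,uv):
    c=ctrl.get_calibration(n);R=cv2.Rodrigues(c["rvec"])[0]
    p=cv2.undistortPoints(np.array(uv,float).reshape(-1,1,2),c["K"],np.array([c["k1"],0,0,0,0.]))[:,0]
    d=np.c_[p,np.ones(len(p))]@R; return -R.T@c["tvec"],d
def plane(n,uv,z):
    o,d=ray(n,uv); return o+d*((z-o[2])/d[:,2])[:,None]
def proj(n,P):
    c=ctrl.get_calibration(n)
    return cv2.projectPoints(np.array(P,float).reshape(-1,1,3),c["rvec"],c["tvec"],c["K"],np.array([c["k1"],0,0,0,0.]))[0][:,0]
def blob(m,k=0):
    cs=cv2.findContours(m.astype(np.uint8),cv2.RETR_EXTERNAL,cv2.CHAIN_APPROX_NONE)[0]
    return sorted(cs,key=cv2.contourArea)[-1-k]
def rect(n,c,z):
    P=plane(n,c[:,0],z); r=cv2.minAreaRect((P[:,:2]*1000).astype(np.float32)); return r
```

Run:
```python
from h import *
im=cv2.imread("pics/top0.png");hsv=cv2.cvtColor(im,cv2.COLOR_BGR2HSV);H,S,V=hsv.transpose(2,0,1)
mat=(H>100)&(H<130)&(S>120)&(V>60)
print("mat",rect("top",blob(mat),.003))
sub=np.zeros_like(mat);sub[205:280,182:275]=1
pan=(H<20)&(S>120)&sub
pc=cv2.convexHull(blob(cv2.morphologyEx(pan.astype(np.uint8),cv2.MORPH_CLOSE,np.ones((9,9)))))
print("panel",rect("top",pc,.07))
wh=(V>150)&sub&(S<60); w2=np.zeros_like(wh);w2[232:254,208:246]=1
print("pull",rect("top",blob(wh&w2),.096))
bl=(V<45)&sub
for k in range(3):
    c=blob(bl,k);print("black",cv2.contourArea(c),rect("top",c,.082),cv2.boundingRect(c))
im2=cv2.resize(im[200:285,180:275],None,fx=6,fy=6,interpolation=cv2.INTER_CUBIC)
cv2.imwrite("pics/crop1.png",im2)
```

```text
mat ((500.467529296875, -156.01527404785156), (211.51707458496094, 255.4481658935547), 10.036498069763184)
panel ((527.5238037109375, 182.80374145507812), (119.15038299560547, 169.0816192626953), 12.570513725280762)
pull ((527.9317016601562, 182.61209106445312), (11.558627128601074, 67.43167114257812), 11.945677757263184)
black 6.5 ((544.6849365234375, 97.25594329833984), (11.936848640441895, 12.788710594177246), 57.14960861206055) (249, 235, 5, 6)
black 0.0 ((538.2872314453125, 113.41354370117188), (4.685214996337891, 0.0), -134.12074279785156) (246, 239, 2, 2)
black 0.0 ((470.4396057128906, 155.04910278320312), (3.298452615737915, 0.0), 90.74746704101562) (233, 260, 2, 1)
```

View pics/crop1.png

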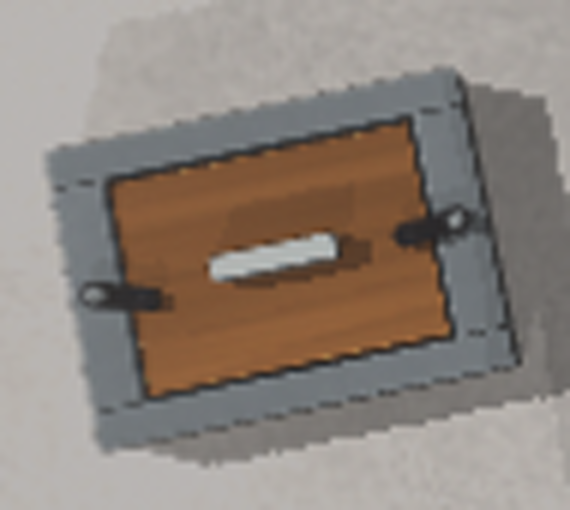

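The crop shows the left latch with its pivot near (195.8,248.8) and its nose at about (208,250). The right latch has its pivot near (256.2,236.3) and its nose at about (246,239.5). Panel, pull and mat sizes all match the description.

Add to h.py:
```python
C=np.array([.5277,.1827]); A=np.radians(12.4); RB=np.array([[np.cos(A),np.sin(A)],[-np.sin(A),np.cos(A)]])
def tobox(p): return (np.atleast_2d(p)[:,:2]-C)@RB.T
def where():
    from scipy.spatial.transform import Rotation as Ro
    s=ctrl.state(); q=s["ee_rot"]; R=Ro.from_quat(q,scalar_first=True).as_matrix()
    print("t",s["clock"],"box xy mm",tobox(s["position"])*1000,"z",s["position"][2]*1000,"turn needed",np.arctan2(R[1,1],R[0,1])-A,"tilt",R[:,2])
    print("F",s["contact_force"],s["grip_width"],s["gripper_force"],"q",s["joint_pos"])
```

Run:
```python
from h import *
where()
P=plane("top",[[195.8,248.8],[208.3,250],[256.2,236.3],[246.2,239.5],[275,168]],.082); print(P); print(tobox(P)*1000)
print(proj("top",[[*(C+RB.T@np.array([0,y])),.082] for y in(.102,-.102)]))
im=cv2.imread("pics/top0.png");H,S,V=cv2.cvtColor(im,cv2.COLOR_BGR2HSV).transpose(2,0,1)
print(tobox(plane("top",[[130,258],[150,228]],.03))*1000)
```

```text
t 0.1 box xy mm [[-179.17885025  495.357832  ]] z 230.5567512026987 turn needed 0.9805644770420375 tilt [-4.82062345e-04 -1.35590345e-03 -9.99998965e-01]
F [ 0.00501511 -0.02500409 -0.10804545] 0.08560974578567968 0.0 q [-1.28077611  0.57641837  0.02483912  1.437801   -0.0150238   1.12899638
 -0.0565203 ]
[[0.5055702  0.28112656 0.082     ]
 [0.50217457 0.23929509 0.082     ]
 [0.54917893 0.08155414 0.082     ]
 [0.53827633 0.11440456 0.082     ]
 [0.77928625 0.02213719 0.082     ]]
[[  -0.47790289  100.88254108]
 [ -12.77700904   60.75606968]
 [  -0.74171157 -103.39863899]
 [  -4.33583059  -68.97337339]
 [ 211.23880464 -210.8417027 ]]
[[195.44531076 248.7263982 ]
 [255.74010868 236.16677831]]
[[ 18.29784463 344.84569277]
 [106.70418124 256.60329675]]
```

The manual's scale: shifts go in shares of 62.5 mm and turns go in shares of pi rad. Converting my numbers, 0.164 rad is 0.0522.

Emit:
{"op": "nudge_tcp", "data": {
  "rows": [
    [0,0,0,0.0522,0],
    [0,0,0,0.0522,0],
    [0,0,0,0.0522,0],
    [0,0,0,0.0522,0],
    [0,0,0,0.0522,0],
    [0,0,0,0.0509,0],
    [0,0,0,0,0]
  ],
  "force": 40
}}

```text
refused: rows: the value is too long (schema: maxItems 1). Nothing was moved.
```

The error is about the shape of the input: a list holding one list of rows, three levels of brackets. Fixing that and sending the same move.

Emit:
{"op": "nudge_tcp", "data": {
  "rows": [
    [[0,0,0,0.0522,0],[0,0,0,0.0522,0],[0,0,0,0.0522,0],[0,0,0,0.0522,0],[0,0,0,0.0522,0],[0,0,0,0.0509,0],[0,0,0,0,0]]
  ],
  "force": 40
}}

```text
clock: 0.98
position: [0.2462, 0.6283, 0.2308]
ee_rot: [0.0, 0.626, 0.78, -0.0]
contact_force: [0.0, 0.8, 0.3]
grip_width: -0.0001
gripper_force: 0.0
```

Emit:
{"op": "nudge_tcp", "data": {
  "rows": [
    [[-0.832,0.416,0,0,0],[-0.832,0.416,0,0,0],[-0.832,0.416,0,0,0],[-0.832,0.416,0,0,0],[-0.832,0.416,0,0,0],[-0.832,0.416,0,0,0],[-0.832,0.416,0,0,0],[-0.832,0.416,0,0,0],[0,0,0,0,0],[0,0,0,0,0]]
  ]
}}

```text
clock: 2.22
position: [0.5389, 0.2671, 0.2311]
ee_rot: [-0.0, 0.625, 0.78, -0.0]
contact_force: [-0.5, 1.0, 0.1]
grip_width: 0.0001
gripper_force: 0.0
```

```bash
python3 -c "from h import *;where()"
```

```text
t 2.225 box xy mm [[29.05838731 80.05977012]] z 231.06819836628551 turn needed 0.002856235443614158 tilt [-7.14437350e-04  2.74017767e-04 -9.99999707e-01]
F [-0.54855407  1.02102792  0.08371222] 7.130119073531695e-05 0.0 q [-0.74212239  0.48324938  0.3190017   1.6487773  -0.17069709  1.03750674
 -0.15083599]
```

Scaled: 0.05 m is 0.8, 0.006 m is 0.096.

Emit:
{"op": "nudge_tcp", "data": {
  "rows": [
    [[-0.048,0,0.8,0,0],[0,0,0.8,0,0],[0,0,0.48,0,0],[0,0,0.32,0,0],[0,0,0.096,0,0],[0,0,0,0,0],[0,0,0,0,0]]
  ]
}}

```text
clock: 3.1
position: [0.5402, 0.2647, 0.0763]
ee_rot: [0.0, 0.626, 0.78, 0.001]
contact_force: [0.7, 0.0, 0.4]
grip_width: 0.0003
gripper_force: 0.0
```

```bash
python3 -c "from h import *;where()"
```

```text
t 3.1 box xy mm [[29.75910024 77.36467254]] z 76.27995738987802 turn needed 0.0014821483165086136 tilt [ 1.25616860e-03  8.84463178e-04 -9.99998820e-01]
F [0.69568385 0.04813262 0.39652666] 0.0002594874582728958 0.0 q [-0.69288349  0.65526837  0.25463868  1.81844483 -0.24188124  0.69660328
 -0.08467272]
```

Scaled: -0.015 m is -0.24, -0.008 m is -0.128.

Emit:
{"op": "nudge_tcp", "data": {
  "rows": [
    [[0,-0.24,0,0,0],[0,-0.24,0,0,0],[0,-0.128,0,0,0],[0.032,-0.128,0,0,0],[0.048,-0.096,0,0,0],[0.048,-0.096,0,0,0],[0.032,0,0,0,0],[0.016,0,0,0,0],[0,0,0,0,0]]
  ]
}}

```text
clock: 4.22
position: [0.4805, 0.2622, 0.0751]
ee_rot: [-0.0, 0.626, 0.78, -0.0]
contact_force: [-1.4, -1.4, -0.2]
grip_width: 0.0001
gripper_force: 0.6
```

Run:
```python
from h import *
where()
```

```text
t 4.225 box xy mm [[-29.01288534  87.77976031]] z 75.06353404287667 turn needed 0.0007154371937278248 tilt [-7.36597612e-04 -4.06945285e-04 -9.99999646e-01]
F [-1.41657973 -1.39606933 -0.15191801] 0.00010125318494129767 0.6283833197085187 q [-0.75221782  0.59895961  0.2544089   1.95933058 -0.24890505  0.61395435
 -0.11855564]
```

Scaled: -0.05 m is -0.8, 0.04 m is 0.64.

Emit:
{"op": "nudge_tcp", "data": {
  "rows": [
    [[-0.096,0,0,0,0],[0,0,-0.8,0,0],[-0.8,0.288,-0.16,0,0],[-0.8,0.288,0,0,0],[-0.8,0.288,0,0,0],[-0.16,0.096,0.64,0,0],[0,0,0,0,0]]
  ]
}}

```text
clock: 5.1
position: [0.5742, 0.1113, 0.0933]
ee_rot: [-0.001, 0.627, 0.779, -0.002]
contact_force: [-0.4, 0.1, 1.0]
grip_width: 0.0001
gripper_force: 0.0
```

Run:
```python
from h import *
where()
im=ctrl.grab_frame("top")[:,:,::-1]
cv2.imwrite("pics/crop2.png",cv2.resize(im[200:285,180:275],None,fx=6,fy=6,interpolation=cv2.INTER_CUBIC))
```

```text
t 5.1 box xy mm [[ 30.12968809 -79.69994643]] z 93.32856057054373 turn needed -0.0020038915604084773 tilt [-0.00367441 -0.00121021 -0.99999252]
F [-0.4389304   0.10499636  0.98704136] 0.00012942208692056642 0.0 q [-0.43723013  0.61546694  0.25954437  1.84389261 -0.22740672  0.71498001
  0.16426102]
```

View pics/crop2.png

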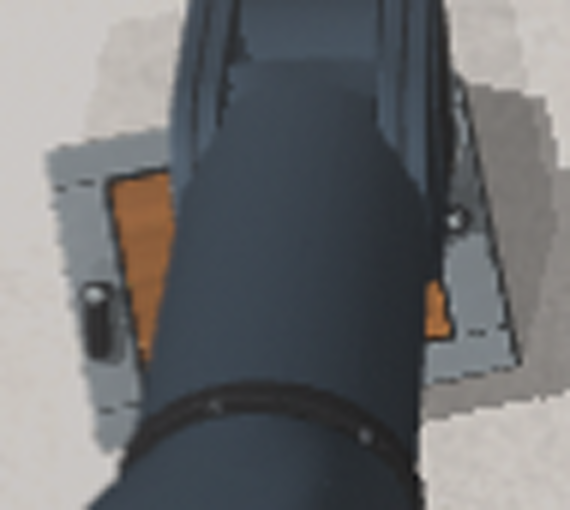

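The left latch has its pivot at crop (97,293) and its nose at (100,360), so it is just past 90° aside. The right one is next.

Scaled: -0.015 m is -0.24, 0.012 m is 0.192.

Emit:
{"op": "nudge_tcp", "data": {
  "rows": [
    [[0.032,0,0.192,0,0],[0,0,0.096,0,0],[0,-0.24,0,0,0],[0,-0.24,0,0,0],[0,-0.128,0,0,0],[-0.032,-0.128,0,0,0],[-0.048,-0.096,0,0,0],[-0.048,-0.096,0,0,0],[-0.064,-0.016,0,0,0],[0,0,0,0,0]]
  ]
}}

```text
clock: 6.4
position: [0.5193, 0.09, 0.0772]
ee_rot: [-0.0, 0.627, 0.779, -0.0]
contact_force: [0.1, -0.1, 0.0]
grip_width: -0.0002
gripper_force: 0.2
```

Run:
```python
from h import *
where()
```

```text
t 6.4 box xy mm [[-28.12225298 -88.75097088]] z 77.17988951238954 turn needed -0.00013476726523545257 tilt [-9.22618811e-04 -3.49931782e-04 -9.99999513e-01]
F [ 0.09064603 -0.11825056  0.02540459] -0.000200171902428243 0.20413107034983113 q [-0.42262872  0.572901    0.24243383  2.00911861 -0.23691447  0.58698536
  0.19707078]
```

Scaled: -0.05 m is -0.8, 0.006 m is 0.096.

Emit:
{"op": "nudge_tcp", "data": {
  "rows": [
    [[0.096,0,0,0,0],[0.064,0,-0.8,0,0.085],[0.64,0.224,-0.64,0,0.085],[0.64,0.224,0,0,0.085],[0,0,0,0,0.085],[0,0,0,0,0.085]]
  ]
}}

```text
clock: 7.15
position: [0.5273, 0.1842, 0.1669]
ee_rot: [0.0, 0.626, 0.78, -0.001]
contact_force: [0.4, -0.7, 0.2]
grip_width: 0.0851
gripper_force: 0.0
```

Run:
```python
from h import *
where()
im=ctrl.grab_frame("side")[:,:,::-1]
t=ctrl.grab_frame("top")[:,:,::-1]
cv2.imwrite("pics/crop3.png",np.hstack([cv2.resize(x,(400,400),interpolation=cv2.INTER_CUBIC) for x in(im[150:250,185:285],t[200:285,190:275])]))
```

```text
t 7.15 box xy mm [[-0.06150735  1.55262688]] z 166.9329989931697 turn needed 0.0009552122062407298 tilt [-5.96235714e-04 -9.07669180e-04 -9.99999410e-01]
F [ 0.36980727 -0.65940328  0.20558935] 0.0851184627713349 0.0 q [-0.62603364  0.4898031   0.30777541  1.84140641 -0.19167539  0.84016999
 -0.0062725 ]
```

View pics/crop3.png

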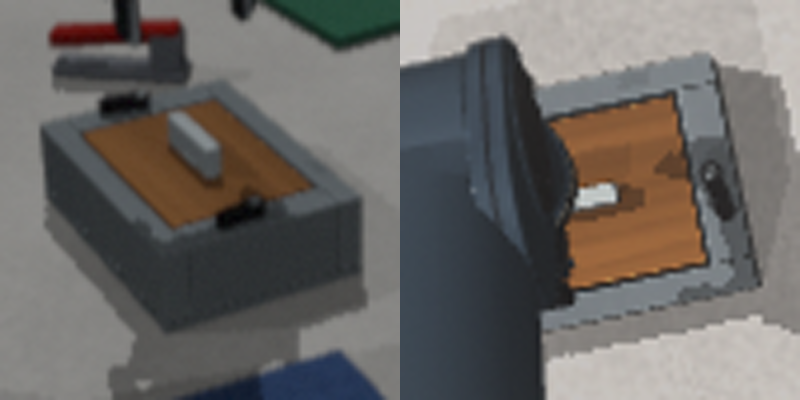

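Both latches are off the panel in both views; the right one has its pivot at (712,170) and its nose at (730,218), also past 90°. Now I grasp the pull.

Scaled: 0.04 m is 0.64, 0.03 m is 0.48.

Emit:
{"op": "nudge_tcp", "data": {
  "rows": [
    [[-0.016,0,0.64,0,0.085],[0,0,0.48,0,0.085],[0,0,0.24,0,0.085],[0,0,0.128,0,0.085],[0,0,0,0,0.085],[0,0,0,0,0],[0,0,0,0,0],[0,0,0,0,0],[0,0,0,0,0]]
  ],
  "force": 60
}}

```text
clock: 8.38
position: [0.5279, 0.1836, 0.0747]
ee_rot: [0.0, 0.626, 0.78, 0.0]
contact_force: [-8.0, -2.4, 16.5]
grip_width: 0.0125
gripper_force: 59.2
```

```bash
python3 -c "from h import *;where()"
```

```text
t 8.375 box xy mm [[0.41228308 0.87019434]] z 74.67164055526058 turn needed 0.0006201947186564027 tilt [ 2.95847480e-04  2.40825548e-04 -9.99999927e-01]
F [-8.00338005 -2.37065418 16.45702687] 0.01247429107688456 59.15134370326996 q [-0.58334001  0.61122001  0.25315987  1.9309346  -0.24707078  0.62880564
  0.04365213]
```

Scaled: -0.04 m is -0.64, -0.03 m is -0.48.

Emit:
{"op": "nudge_tcp", "data": {
  "rows": [
    [[0,0,-0.08,0,0],[0,0,-0.24,0,0],[0,0,-0.48,0,0],[0,0,-0.64,0,0],[0,0,-0.16,0,0],[0,0,0,0,0],[0,0,0,0,0]]
  ]
}}

```text
clock: 9.25
position: [0.5271, 0.1834, 0.1733]
ee_rot: [-0.0, 0.626, 0.78, -0.001]
contact_force: [-0.3, -0.3, -3.1]
grip_width: 0.0125
gripper_force: 59.1
```

```bash
python3 -c "from h import *;where()"
```

```text
t 9.25 box xy mm [[-0.45363639  0.81887194]] z 173.25505266692394 turn needed 0.0007205146377704252 tilt [-1.78982356e-03 -7.15325510e-04 -9.99998142e-01]
F [-0.31718015 -0.33418421 -3.06419002] 0.012513886829934458 59.14111375808716 q [-0.62843914  0.4825323   0.31317157  1.83423742 -0.19035558  0.85600533
 -0.00603162]
```

Scaled: -0.045 m is -0.72, -0.04 m is -0.64.

Emit:
{"op": "nudge_tcp", "data": {
  "rows": [
    [[-0.32,-0.096,0,0,0],[-0.64,-0.192,0,0,0],[-0.72,-0.224,0,0,0],[-0.72,-0.224,0,0,0],[-0.72,-0.224,0,0,0],[-0.72,-0.224,0,0,0],[-0.72,-0.224,0,0,0],[-0.48,-0.144,0,0,0],[-0.176,-0.048,0,0,0],[0,0,0,0,0]]
  ]
}}

```text
clock: 10.5
position: [0.4997, -0.157, 0.1739]
ee_rot: [-0.0, 0.627, 0.779, -0.0]
contact_force: [0.1, 0.9, -2.2]
grip_width: 0.0128
gripper_force: 59.1
```

Run:
```python
from h import *
where()
im=ctrl.grab_frame("side")[:,:,::-1]
t=ctrl.grab_frame("top")[:,:,::-1]
cv2.imwrite("pics/t4.png",t)
cv2.imwrite("pics/v4.png",np.hstack([cv2.resize(x,(400,400),interpolation=cv2.INTER_CUBIC) for x in(im[140:340,165:365],t[180:320,240:380])]))
```

```text
t 10.5 box xy mm [[-100.26145138 -325.73688707]] z 173.86692793206336 turn needed -0.0011287335753057404 tilt [-9.62631950e-04  1.31681159e-04 -9.99999528e-01]
F [ 0.11569859  0.90547874 -2.16184012] 0.012763842849810962 59.053308963775635 q [-0.01369534  0.43645467  0.32870813  1.91924026 -0.18817587  0.81646632
  0.63119431]
```

View pics/v4.png

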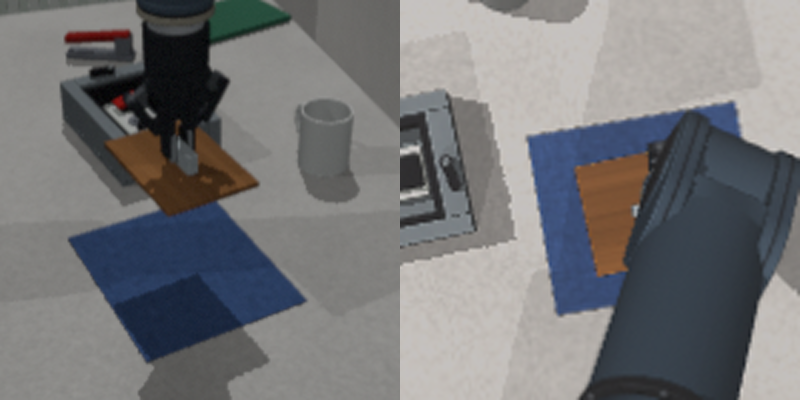

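The panel hangs level over the mat. The charger is at the box's right end and the red switch at the left, so my axes match the box's. Lowering now.

Scaled: 0.045 m is 0.72, 0.04 m is 0.64.

Emit:
{"op": "nudge_tcp", "data": {
  "rows": [
    [[0,0,0.48,0,0],[0,0,0.72,0,0],[0,0,0.64,0,0],[0,0,0.4,0,0],[0,0,0.16,0,0],[0,0,0.064,0,0],[0,0,0.032,0,0],[0,0,0,0,0]]
  ]
}}

```text
clock: 11.6
position: [0.5009, -0.1564, 0.019]
ee_rot: [0.001, 0.626, 0.78, 0.0]
contact_force: [-0.0, -0.3, -2.3]
grip_width: 0.0125
gripper_force: 58.9
```

Scaled: 0.001 m is 0.016.

Emit:
{"op": "nudge_tcp", "data": {
  "rows": [
    [[0,0,0.016,0,0],[0,0,0.016,0,0],[0,0,0.016,0,0],[0,0,0,0,0]]
  ]
}}

```text
clock: 12.1
position: [0.5005, -0.1564, 0.0157]
ee_rot: [0.0, 0.626, 0.779, 0.0]
contact_force: [-1.1, 1.0, 4.8]
grip_width: 0.0128
gripper_force: 59.9
```

Emit:
{"op": "nudge_tcp", "data": {
  "rows": [
    [[0,0,0.016,0,0],[0,0,0,0,0]]
  ]
}}

```text
clock: 12.35
position: [0.5005, -0.1563, 0.0156]
ee_rot: [0.0, 0.626, 0.779, 0.0]
contact_force: [-4.5, 1.5, 20.7]
grip_width: 0.0125
gripper_force: 62.2
```

Scaled: -0.05 m is -0.8, -0.04 m is -0.64.

Emit:
{"op": "nudge_tcp", "data": {
  "rows": [
    [[0,0,-0.016,0,0.05],[0,0,0,0,0.05],[0,0,0,0,0.05],[0,0,0,0,0.05],[0,0,-0.16,0,0.05],[0,0,-0.64,0,0.05],[0,0,-0.8,0,0.05],[0,0,-0.8,0,0.05],[0,0,0,0,0],[0,0,0,0,0]]
  ]
}}

```text
clock: 13.6
position: [0.5002, -0.1561, 0.1656]
ee_rot: [0.0, 0.626, 0.78, 0.0]
contact_force: [-0.2, -0.4, -0.9]
grip_width: 0.0145
gripper_force: 0.0
```

Run:
```python
from h import *
where()
```

```text
t 13.6 box xy mm [[ -99.64420123 -324.98274296]] z 165.57404210005961 turn needed 0.0007534261608560522 tilt [ 3.85559785e-04  1.88917943e-04 -9.99999908e-01]
F [-0.22621179 -0.448754   -0.94503546] 0.014451463497078964 0.0 q [-0.01904511  0.44787672  0.33554268  1.93024327 -0.20144347  0.79536132
  0.64463101]
```

Scaled: 0.05 m is 0.8, 0.037 m is 0.592.

Emit:
{"op": "nudge_tcp", "data": {
  "rows": [
    [[0.592,0.2032,0,0,0],[0.8,0.272,0,0,0],[0.8,0.272,0,0,0],[0.8,0.272,0,0,0],[0.8,0.272,0,0,0],[0.8,0.272,0,0,0],[0.8,0.272,0,0,0],[0.528,0.192,0,0,0],[0,0,0,0,0],[0,0,0,0,0]]
  ]
}}

```text
clock: 14.85
position: [0.5438, 0.2311, 0.1642]
ee_rot: [-0.0, 0.627, 0.779, -0.001]
contact_force: [0.4, -0.8, -0.7]
grip_width: -0.0001
gripper_force: 0.0
```

Run:
```python
from h import *
where()
t=cv2.imread("pics/t4.png");H,S,V=cv2.cvtColor(t,cv2.COLOR_BGR2HSV).transpose(2,0,1)
m=((H<6)|(H>174))&(S>130)&(V>50); m[:, :180]=0;m[:,275:]=0;m[:200]=0;m[285:]=0
P=tobox(plane("top",blob(m)[:,0],.05))*1000;print("red",P.min(0),P.max(0),P.mean(0))
t=ctrl.grab_frame("top")[:,:,::-1];s=ctrl.grab_frame("side")[:,:,::-1]
H,S,V=cv2.cvtColor(np.ascontiguousarray(t),cv2.COLOR_BGR2HSV).transpose(2,0,1)
m=((H<20)&(S>120)).astype(np.uint8);m[:,:280]=0;m[:,375:]=0;m[:210]=0;m[300:]=0
print("panel",rect("top",cv2.convexHull(blob(cv2.morphologyEx(m,cv2.MORPH_CLOSE,np.ones((9,9))))),.011))
cv2.imwrite("pics/v5.png",np.hstack([cv2.resize(x,(400,400),interpolation=cv2.INTER_CUBIC) for x in(s[130:330,165:365],t[170:330,220:380])]))
```

```text
t 14.85 box xy mm [[26.1484463  43.76578774]] z 164.17007148856743 turn needed -3.354533256039183e-05 tilt [-0.00194757 -0.00182181 -0.99999644]
F [ 0.37326027 -0.7526935  -0.73979856] -8.646028930453928e-05 0.0 q [-0.69238001  0.54011689  0.32895639  1.76054618 -0.21623762  0.87905874
 -0.05154503]
red [-18.67923889  34.01841152] [19.18797754 56.8462711 ] [-0.19117957 45.32493662]
panel ((499.71466064453125, -157.01678466796875), (117.65674591064453, 166.95314025878906), 12.446070671081543)
```

View pics/v5.png

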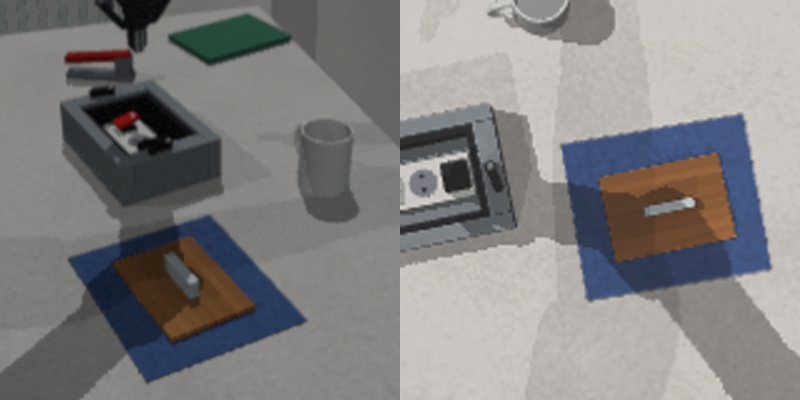

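The panel lies centred and flat on the mat, within 1 mm. The rocker measures x ±19, y 34–57 mm in the box frame, as specified. Next is pressing its +x end.

Scaled: 0.05 m is 0.8, 0.03 m is 0.48.

Emit:
{"op": "nudge_tcp", "data": {
  "rows": [
    [[0.016,0,0.8,0,0],[0,0,0.48,0,0],[0,0,0.256,0,0],[0,0,0.128,0,0],[0,0,0.064,0,0],[0,0,0.064,0,0],[0,0,0,0,0]]
  ]
}}

```text
clock: 15.82
position: [0.5444, 0.2334, 0.0536]
ee_rot: [0.0, 0.626, 0.78, 0.0]
contact_force: [-0.4, 0.3, 0.4]
grip_width: -0.0001
gripper_force: 0.0
```

Emit:
{"op": "nudge_tcp", "data": {
  "rows": [
    [[0,0,0.032,0,0],[0,0,0.032,0,0],[0,0,0,0,0]]
  ]
}}

```text
clock: 16.2
position: [0.5444, 0.2333, 0.0493]
ee_rot: [0.0, 0.626, 0.78, 0.0]
contact_force: [0.1, 0.6, 0.1]
grip_width: 0.0
gripper_force: 0.2
```

```bash
python3 -c "from h import *;where()"
```

```text
t 16.2 box xy mm [[27.15445195 45.84816126]] z 49.29640435133198 turn needed 0.0006067277218718414 tilt [ 2.74197521e-04  8.13194244e-05 -9.99999959e-01]
F [0.14953083 0.6075511  0.05410666] 1.5417283396535112e-05 0.219704374903813 q [-0.64815049  0.6854919   0.26137204  1.86133118 -0.28116374  0.63030797
  0.00222889]
```

Scaled: 0.0015 m is 0.024.

Emit:
{"op": "nudge_tcp", "data": {
  "rows": [
    [[0,0,0.024,0,0],[0,0,0.024,0,0],[0,0,0,0,0]]
  ]
}}

```text
clock: 16.58
position: [0.5448, 0.2334, 0.0465]
ee_rot: [0.0, 0.626, 0.779, 0.0]
contact_force: [1.3, 0.3, 3.0]
grip_width: 0.0001
gripper_force: 1.2
```

Emit:
{"op": "nudge_tcp", "data": {
  "rows": [
    [[0,0,0.016,0,0],[0,0,0.016,0,0],[0,0,0,0,0]]
  ]
}}

```text
clock: 16.95
position: [0.5445, 0.2333, 0.0443]
ee_rot: [0.0, 0.626, 0.78, 0.0]
contact_force: [3.2, 1.1, 1.4]
grip_width: 0.0
gripper_force: 2.2
```

Scaled: -0.012 m is -0.192, -0.009 m is -0.144.

Emit:
{"op": "nudge_tcp", "data": {
  "rows": [
    [[0,0,-0.192,0,0],[0,-0.144,0,0,0],[0,0,0.064,0,0],[0,0,0.064,0,0],[0,0,0.032,0,0],[0,0,0.016,0,0],[0,0,0,0,0]]
  ]
}}

```text
clock: 17.82
position: [0.5354, 0.2313, 0.0467]
ee_rot: [-0.0, 0.626, 0.779, 0.0]
contact_force: [-7.2, -2.3, 25.8]
grip_width: 0.0
gripper_force: 11.4
```

```bash
python3 -c "from h import *;where()"
```

```text
t 17.825 box xy mm [[17.94153292 45.81124008]] z 46.69111388561851 turn needed 0.0002702665029144513 tilt [ 3.08970090e-05  8.49842821e-04 -9.99999638e-01]
F [-7.23779349 -2.34648473 25.82184205] 2.426263241621974e-05 11.411056718789041 q [-0.65078446  0.67963807  0.25774762  1.88722305 -0.28485137  0.60986098
  0.00364757]
```

The 26 N reading means the rocker is on its stop. I retreat and check.

Scaled: -0.06 m is -0.96, -0.05 m is -0.8.

Emit:
{"op": "nudge_tcp", "data": {
  "rows": [
    [[0,0,-0.32,0,0],[0,0,-0.8,0,0],[0,0,-0.96,0,0],[0.8,-0.48,-0.32,0,0],[0.8,-0.48,0,0,0],[0.8,-0.48,0,0,0],[0.8,-0.48,0,0,0],[0.8,-0.48,0,0,0],[0,0,0,0,0],[0,0,0,0,0]]
  ]
}}

```text
clock: 19.08
position: [0.3351, 0.4427, 0.1948]
ee_rot: [0.0, 0.626, 0.78, -0.001]
contact_force: [0.4, -0.9, 0.5]
grip_width: -0.0
gripper_force: 0.0
```

Run:
```python
from h import *
where()
s=ctrl.grab_frame("side")[:,:,::-1];t=ctrl.grab_frame("top")[:,:,::-1]
cv2.imwrite("pics/v6.png",np.hstack([cv2.resize(x,(400,400),interpolation=cv2.INTER_CUBIC) for x in(s[155:235,190:270],t[200:285,185:270])]))
```

```text
t 19.075 box xy mm [[-132.24673569  295.32422915]] z 194.7746594328411 turn needed 0.0011414081533094311 tilt [-1.42075719e-04 -1.22915211e-03 -9.99999234e-01]
F [ 0.35383892 -0.86850887  0.45400905] -2.8528054782505672e-05 0.0 q [-1.23994646  0.45626944  0.34412724  1.81587275 -0.18969622  0.90280466
 -0.59258264]
```

View pics/v6.png

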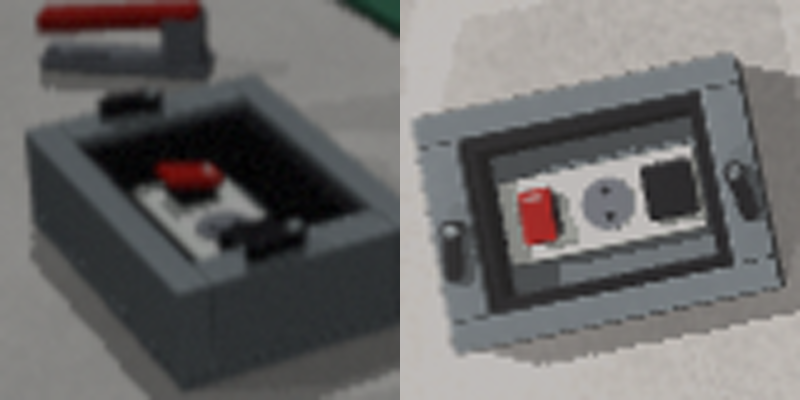

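In both crops the rocker's +x end is now down: in the side view its top no longer rises to the right, from (165,165) to (220,175). Both latches are aside. Handing in.

```bash
python3 -c "from plant import ctrl;print(ctrl.hand_in())"
```

```text
the job is handed in; nothing more can be done
None
```

I handed the job in at about 19 s with both turn buttons aside, the panel set down flat and centred on the mat, and the rocker pressed down to its stop; the hand-in gave no verdict.

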